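# Lock the grinding jar onto the laboratory mill

## Robot

A 7-joint arm with a two-finger parallel gripper is mounted at the origin on the work surface. World frame = base frame: x ahead of the robot, y to its left, z up, the work surface at z = 0. Lengths are in m, angles in rad, forces in N, time in s.
With the tool pointing down it reaches from about 0.425 to 0.925 m from the base axis. Payload 6.8 kg.
Tool frame: the origin (TCP) lies at the very end of the fingers, on their centre line; the grasp point (between the pads) lies 19 mm behind it (manip.grasp_offset is the distance from the TCP to the grasp point, in m); z points along the fingers, y is the line along which they close (so a half turn about z gives the same grasp; the last joint's range is limited). The gripper opens to 88 mm and grips with 3 to 60 N. Pads are 20 mm wide; open, the fingers measure 115 mm over their backs; the gripper's body (75 mm by 178 mm) begins 61 mm behind the grasp point.
Start: joints at [-1.212, 0.477, 0.022, 1.555, -0.011, 1.109, -0.083], TCP at [0.304, 0.603, 0.223] pointing down, gripper open.
Joint ranges: [-2.96, 2.96], [-0.34, 2.1], [-1.41, 1.46], [0.24, 2.44], [-1.37, 4.51], [0.17, 1.92], [-2.96, 2.96]. Speed limits (rad/s): [2.39, 2.39, 3.14, 3.14, 3.14, 3.14, 3.14].

## Interface

Orientations are given as a unit quaternion [w, x, y, z].
In Python, from plant import manip, read_camera, calibration, ticket gives the robot as it stands.
- The arm moves only by the tool jog_arm, never from a script. Its argument "steps" is one flat list of numbers, 7 for each row, row after row: the closure, from -1 (fully open) to 1 (shut), so that 0 is half open, then the shift along the world's x, y, z as a fraction of full scale, then the turn, a rotation vector about the world's x, y, z as a fraction of full scale. A call has 1 to 10 rows; each row shifts and turns the commanded pose from where the row before left it; what a row does not reach is not made up. Full scale, the value 1, is 25 mm for a shift and 5 degrees for a turn. A row lasts 1/12 s, in which the tool goes at most 41.7 mm and 7.16 degrees, less where a joint would pass 70% of its speed; a pose out of reach is approached as far as the arm can. A call with a number of a shift or a turn outside -1 to 1 is refused whole. A call with a gripper value outside its range is refused whole. The fingers move at their own pace and stop on an object; "squeeze" is the grip in N (left out, the last holds). Time passes only in rows, so rows that do not move let the fingers close. It gives the time, the measured TCP pose, the force, the opening and the grip force at its end, in the units of the state.
- manip.get_obs(): the state, without advancing time (a new reading comes with each control period).
- read_camera(name): name is "side" or "top" or "wrist"; returns (picture, depth): 400x640x3 uint8, red, green, blue; 400x640 float32, m along the optical axis (not along the pixel's ray), 0 where there is no reading.
- calibration(name): a dict with "fx", "fy", "cx", "cy" (pixels), "extrinsics" (4x4, takes a point from world to camera coordinates). Camera axes: x right, y up, looking along -z (the intrinsics and any distortion apply to the point x, -y, -z); pixel columns grow to the right and rows downward; lengths in m; the calibration is good to about 2 mm. A picture is of the moment at which its call begins: read the wrist's pose just before it. calibration takes no time and is no camera call; for the wrist camera it gives the pose at the moment of the call.
- ticket.close_job(): hands the job in; it is judged then, once.
The state is a dict: "t": time; "joint_positions": joint angles; "qd": joint speeds; "joint_efforts": joint torques, N m; "position": TCP position; "tcp_rot": TCP orientation; "ft_force": force on the tool from outside, world axes, zero at the start; "ft_torque": the same for the moment, N m; "gripper_width": finger opening in m; "grip_force": force on a finger pad.
Only numpy, scipy, OpenCV 4.12 (cv2) and the standard library are available. Lean on these libraries where they do the work, as an engineer would, in place of code of your own. Each camera call takes 0.05 s, during which the arm holds its last target. There are 200 camera calls.

## Task

Take the steel jar with the bar handle out of its leaning rack and stand it upright in the mill's collar with the handle square to the mill's housing, so that the cross key under it rests on top of the drive plate. Then press lightly and turn the jar until its key drops into the slots and it sits fully home; let go and swing the hold-down arm by its black knob over the jar's rim to its stop. Do not force the jar down before the key has found the slots, and leave the other things on the bench where they are.

Things in the scene. Friction and masses are not known exactly. Their poses are not given: they have to be found in the camera images.
- jar: steel grinding jar, about 0.6 kg: a cylinder 94 mm across and 70 mm tall, bar handle on top, cross-shaped key below. Origin: centre of its flat foot, z up the jar's axis; the foot's edge is bevelled over 6 mm, the flat top (shoulder) is at z = 70 mm. It starts in the rack, leaning 25 degrees from vertical with its top away from the robot, and comes out along its own axis or straight up
- handle (a point): middle of the jar's bar handle, 92.5 mm above the foot; the bar stands on the shoulder from z = 70 to 115 mm of the jar, is 60 mm long along the jar's x and 26 mm thick along its y. At the start the bar's length lies in the plane of the lean
- key (a point): middle of the underside of the jar's key, 12 mm below the foot. The key is two crossed bars along the jar's x and y, each 72 mm long, 12 mm wide and 12 mm deep
- rack: fixed white rack that holds the jar leaning, 170 x 130 mm on the table; a sloping floor under the key, a back rest 62 mm and side cheeks 45 mm tall, measured along the jar's axis from the key's underside. Origin: underside, about below the jar's foot; its -x (pointing away from the robot) is the way the jar's top leans
- mill: fixed laboratory mill: flat white housing 52 mm tall, reaching in x from -82 to 82 mm and in y from -85 to 140 mm of the origin, which lies on the collar's axis at table height. On it stand the round collar and, at y = 88 mm, the hold-down arm's post, radius 12 mm
- collar (a point): centre of the top edge of the mill's upright round aluminium collar, 90 mm above the table; inner radius 49.5 mm, outer 63 mm. The jar goes in from above with 2.5 mm of play all round
- plate (a point): centre of the top of the steel drive plate inside the collar, 66 mm above the table (its axes are the mill's). It has a cross of two slots 18 mm wide, 13 mm deep; the key fits in any of four quarter turns, within about 4 degrees. The slots' direction is not reported: always 20 to 70 degrees from the mill's x and y. Fixed under light pressure; 5 to 15 N is ample; over 90 N before the key drops does harm
- holddown (a joint): hold-down arm's angle, rad, growing clockwise seen from above: 0 to 0.3 at the start (clear of the jar), 1.57 at its stop. At 0 the clamp end points to the mill's +x and the knob end to -x; at 1.57 the clamp end points to the collar's axis (-y) and the knob end to +y. It turns stiffly (about 2 N at the knob), stays where left, and clears the jar's shoulder by 4 mm once the jar is home
- pivot (a point): on the hold-down arm's upright pivot axis, 140 mm above the table, at the arm's underside; 88 mm from the collar's axis along the mill's +y. The arm is a flat steel bar 18 mm wide, 12 mm thick; clamp end 50 mm long, knob end 78 mm long
- knob (a point): middle of the upright black knob on the hold-down arm, 70 mm from the pivot axis; the knob is 20 mm across, from 152 to 184 mm above the table
- beaker: clear glass beaker, 62 mm across, 85 mm tall, standing between the mill and the rack (bystander; origin: centre of its underside)
- amber_bottle: amber bottle, 80 mm across, 170 mm tall, on the far side of the table (bystander; origin: centre of its underside)
- wash_bottle: white plastic bottle, 64 mm across, 160 mm tall, on the far side of the table (bystander; origin: centre of its underside)
- tub: plain steel tub with a small round knob on its lid, 84 mm across, 78 mm tall, on the far side; not the jar (bystander; origin: centre of its underside)
- petri: stack of glass dishes, 88 mm across, 30 mm tall, on the robot's side of the table (bystander; origin: centre of its underside)
- spatula: spatula with a black handle, 190 mm long, lying flat on the right near the robot (bystander; origin on its length, on the table)
- sample_jar: squat glass jar with a black cap, 66 mm across, 80 mm tall, on the far left (bystander; origin: centre of its underside)

How it is judged:
By the outcome, as a careful person would: the job done as asked, in the order asked, and still so for the second after the job is handed in, with the robot touching nothing.
It also fails if it takes over 67 s, if anything falls off the work surface, if the arm or the gripper's body presses on something with over 40 N, if the wrist force passes 120 N, or if a joint passes its speed limit or range.

## Working session

There is one attempt and no reset: what is moved stays moved. The work goes in short steps, Python scripts to look and compute and a tool call to move; the robot and the scene stay as the last step left them, time stands still between calls to the robot, and variables do not carry over. Pictures are saved under pics/ and viewed, at most 10 in all, crops included, and the job is handed in when it is done.

Besides the shell and the picture viewer there is one more tool, called as name(argument=value, ...), one argument or row to a line, values as JSON. jog_arm: Moves the arm, as the interface text tells. Shift numbers are shares of 25 mm and turn numbers shares of 5 degrees, none past 1 either way. Its arguments: {"type":"object","properties":{"steps":{"type":"array","items":{"type":"number"}},"squeeze":{"type":"number"}},"required":["steps"]}

```bash
ls; mkdir -p pics; cat > h.py <<'E'
import numpy as np, cv2
from plant import manip, read_camera, calibration, ticket
def grab(n,save):
    c=calibration(n); p,d=read_camera(n); np.savez('pics/%s.npz'%save,p=p,d=d,E=c['extrinsics'],K=[c['fx'],c['fy'],c['cx'],c['cy']])
    cv2.imwrite('pics/%s.png'%save,p[:,:,::-1]); return p,d
def cloud(save):
    z=np.load('pics/%s.npz'%save); d=z['d']; fx,fy,cx,cy=z['K']
    v,u=np.mgrid[:d.shape[0],:d.shape[1]]
    P=np.stack([(u-cx)/fx*d,-(v-cy)/fy*d,-d,np.ones_like(d)],-1)
    W=P@np.linalg.inv(z['E']).T
    W=W[...,:3]; W[d==0]=np.nan; return W
E
python3 - <<'E'
from h import *
for n in ['top','side']:
    grab(n,n+'1'); c=calibration(n); print(n,{k:(v if k!='extrinsics' else np.round(v,3).tolist()) for k,v in c.items()})
o=manip.get_obs(); print(o)
E
```

```text
pics
top {'fx': 368.58327471288584, 'fy': 368.58327471288584, 'cx': 322.8518983513117, 'cy': 202.82577448034837, 'extrinsics': [[0.011, -1.0, 0.019, 0.01], [0.998, 0.012, 0.055, -0.548], [-0.055, 0.018, 0.998, -1.166], [0.0, 0.0, 0.0, 1.0]]}
side {'fx': 459.0970574304755, 'fy': 459.0970574304755, 'cx': 319.4092445067365, 'cy': 201.66558143237992, 'extrinsics': [[0.856, -0.517, -0.004, -0.457], [0.356, 0.583, 0.73, -0.295], [-0.375, -0.626, 0.683, -1.284], [0.0, 0.0, 0.0, 1.0]]}
{'t': 0.1, 'joint_positions': array([-1.21208384,  0.47768882,  0.02236247,  1.55631674, -0.01149943,
        1.10929086, -0.08308968]), 'qd': array([-0.00199049, -0.00050206,  0.0008086 , -0.00438552, -0.00096854,
        0.00146206, -0.00038724]), 'joint_efforts': array([ 4.45907863e-03, -5.84089994e+01,  1.54021997e+00, -2.73311198e+01,
       -5.41653461e-02,  1.31805296e-02,  2.97456711e-05]), 'position': array([0.30356249, 0.60230152, 0.22181365]), 'tcp_rot': array([-1.22046309e-04,  2.31286167e-01,  9.72885445e-01, -7.78148341e-04]), 'ft_force': array([ 0.84876658, -0.23728665,  0.15124205]), 'ft_torque': array([-0.00335216,  0.00743001,  0.00323718]), 'grip_force': 0.0, 'gripper_width': 0.08760861357535937}
```

View pics/top1.png

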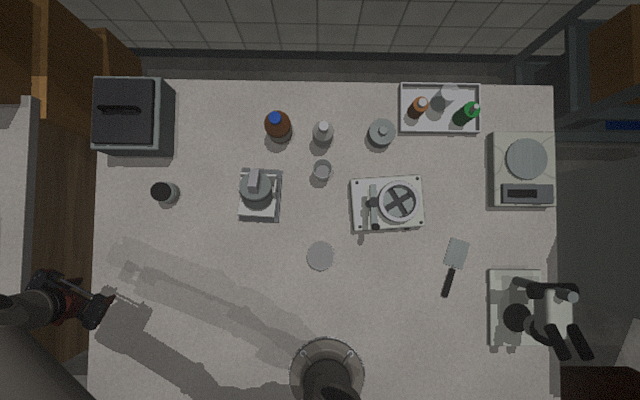

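View pics/side1.png

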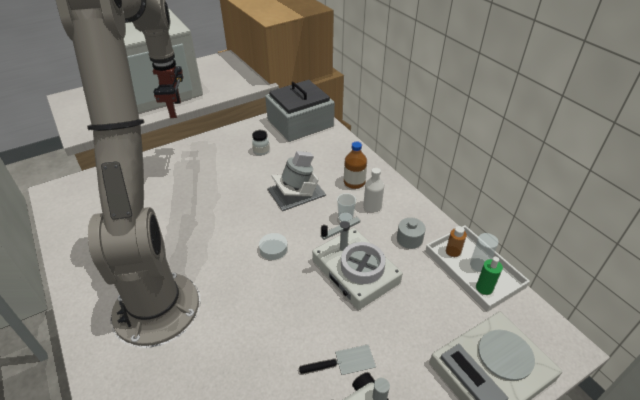

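The top view shows the jar in its rack at (256,185), the mill's collar at (399,202), the knob at about (375,226) and the beaker at (321,170). I'll measure these next, using enlarged crops.

```bash
python3 - <<'E'
from h import *
z=np.load('pics/top1.npz')['p'][:,:,::-1]
a=cv2.resize(z[150:240,345:435],(540,540),interpolation=cv2.INTER_CUBIC)
b=cv2.resize(z[155:230,230:290],(0,0),fx=4,fy=7.2,interpolation=cv2.INTER_CUBIC)
cv2.imwrite('pics/crop1.png',np.hstack([a,b]))
W=cloud('top1')
np.set_printoptions(precision=3,suppress=True)
# collar top: z .08-.1 within mill area
sub=W[150:240,345:435].reshape(-1,3)
def fitc(m):
    p=sub[m][:,:2]; A=np.c_[2*p,np.ones(len(p))]; s=np.linalg.lstsq(A,(p**2).sum(1),rcond=None)[0]; return s[:2],np.sqrt(s[2]+s[:2]@s[:2]),len(p)
h=sub[(sub[:,2]>.04)]
print(np.histogram(sub[:,2],bins=np.arange(-.02,.2,.01)))
m=(abs(sub[:,2]-.09)<.006); print(fitc(m), np.median(sub[m],0))
H=sub[abs(sub[:,2]-.052)<.006][:,:2].astype(np.float32); print('housing',cv2.minAreaRect(H))
A=sub[abs(sub[:,2]-.152)<.008][:,:2].astype(np.float32); print('arm',len(A),cv2.minAreaRect(A), A.mean(0))
K=sub[sub[:,2]>.172]; print('knob',len(K),K.mean(0) if len(K) else '')
# jar handle
J=W[155:230,230:290].reshape(-1,3); top=J[J[:,2]>.12]; print(len(top),top.max(0),cv2.minAreaRect(top[:,:2].astype(np.float32)))
for r,c in [(175,253),(185,256),(180,253),(190,256),(194,262),(210,260)]: print(r,c,W[r,c])
for nme,(r,c) in dict(beaker=(170,321),amber=(118,278),wash=(128,322),petri=(255,319)).items(): print(nme,W[r,c])
E
```

```text
(array([   0, 1537, 2719,   11,   21,   32,  302, 2019,  435,   72,  259,
        318,    4,    2,    0,    0,   43,  249,    4,    3,   40]), array([-0.02, -0.01,  0.  ,  0.01,  0.02,  0.03,  0.04,  0.05,  0.06,
        0.07,  0.08,  0.09,  0.1 ,  0.11,  0.12,  0.13,  0.14,  0.15,
        0.16,  0.17,  0.18,  0.19]))
(array([ 0.553, -0.208]), np.float64(0.057008518435086926), 547) [ 0.552 -0.209  0.09 ]
housing ((0.5505582094192505, -0.18363285064697266), (0.16441453993320465, 0.22515755891799927), 4.607285976409912)
arm 285 ((0.5338722467422485, -0.12499021738767624), (0.12467305362224579, 0.028583649545907974), 6.968598365783691) [ 0.54  -0.123]
knob 42 [ 0.476 -0.125  0.184]
631 [0.637 0.263 0.175] ((0.5853232145309448, 0.21709084510803223), (0.08532094210386276, 0.08855393528938293), 46.252708435058594)
175 253 [0.616 0.217 0.157]
185 256 [0.586 0.206 0.169]
180 253 [0.601 0.215 0.165]
190 256 [0.574 0.208 0.152]
194 262 [0.564 0.194 0.132]
210 260 [0.521 0.21  0.059]
beaker [0.655 0.023 0.007]
amber [0.776 0.147 0.173]
wash [0.753 0.024 0.159]
petri [0.383 0.027 0.033]
```

View pics/crop1.png

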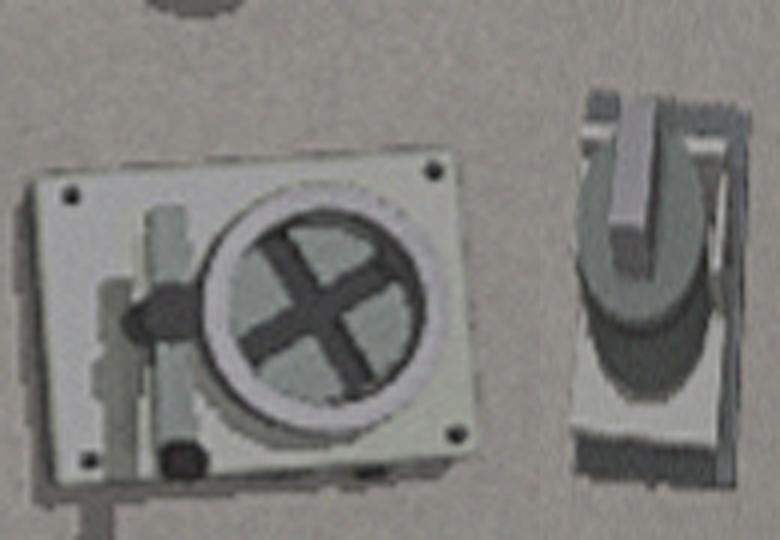

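The crop shows the slot bars about 31° from world x (modulo 90°) and the mill's x about 4.6° from world x. The jar's bar runs nearly along world x.

```bash
python3 - <<'E'
from h import *
np.set_printoptions(precision=4,suppress=True)
W=cloud('top1')
J=W[155:230,230:290].reshape(-1,3); J=J[~np.isnan(J[:,0])]
# jar shoulder/bar planes with normal n tilted 25 in +x, yaw psi: search psi
best=[]
for psi in np.radians(np.arange(-12,13,1)):
    n=np.array([np.sin(.4363)*np.cos(psi),np.sin(.4363)*np.sin(psi),np.cos(.4363)])
    s=J@n; h,e=np.histogram(s,bins=np.arange(.25,.5,.002))
    best.append((np.sort(h)[-2:].sum(),np.degrees(psi),e[np.argsort(h)[-3:]]))
for b in sorted(best,key=lambda b:-b[0])[:4]: print(b)
psi=0
for it in range(3):
    n=np.array([np.sin(.4363)*np.cos(psi),np.sin(.4363)*np.sin(psi),np.cos(.4363)])
    l=np.array([np.cos(.4363)*np.cos(psi),np.cos(.4363)*np.sin(psi),-np.sin(.4363)])
    y=np.cross(n,l); s=J@n
    h,e=np.histogram(s,bins=np.arange(.25,.5,.001)); h=np.convolve(h,[1]*4,'same')
    # bar top: highest plane with >=40 pts
    st=e[np.where(h>60)[0].max()]; B=J[abs(s-st)<.005]; st=np.median(B@n); B=J[abs(J@n-st)<.004]
    q=np.c_[B@l,B@y].astype(np.float32); r=cv2.minAreaRect(q); lo=np.percentile(q,[2,98],axis=0)
    print('top s',st,len(B),r,lo); c=np.array(r[0])
    ctr=n*st+l*c[0]+y*c[1]; print('bar top centre',ctr,'handle mid',ctr-n*.0225)
    a=np.linalg.svd(q-q.mean(0))[2][0]; a=a*np.sign(a[0]); d=np.arctan2(a[1],a[0]); print('yaw corr deg',np.degrees(d),np.degrees(psi)); 
    psi+=d
S=J[abs(J@n-(st-.045))<.004]; q=np.c_[S@l,S@y]; print('shoulder',len(S),np.percentile(q,[1,50,99],axis=0))
E
```

```text
(np.int64(400), np.float64(-1.0), array([0.276, 0.356, 0.274]))
(np.int64(391), np.float64(-2.0), array([0.274, 0.354, 0.272]))
(np.int64(391), np.float64(0.0), array([0.278, 0.276, 0.358]))
(np.int64(386), np.float64(-4.0), array([0.352, 0.268, 0.27 ]))
top s 0.40361203448020466 175 ((0.4848322570323944, 0.2171776443719864), (0.02644866518676281, 0.06112713739275932), 88.29337310791016) [[0.4558 0.2043]
 [0.5145 0.2303]]
bar top centre [0.61   0.2172 0.1609] handle mid [0.6005 0.2172 0.1405]
yaw corr deg -2.0715606 0.0
top s 0.4001228402141066 175 ((0.4773790240287781, 0.23910073935985565), (0.06112351268529892, 0.0264113862067461), 0.033579178154468536) [[0.4482 0.2267]
 [0.5071 0.2519]]
bar top centre [0.61   0.2172 0.1609] handle mid [0.6005 0.2175 0.1405]
yaw corr deg -0.18972208 -2.0715606
top s 0.3998381457421374 175 ((0.4766605794429779, 0.2410934567451477), (0.06112319231033325, 0.02640766277909279), 0.19287492334842682) [[0.4475 0.2287]
 [0.5064 0.2539]]
bar top centre [0.61   0.2172 0.161 ] handle mid [0.6005 0.2176 0.1406]
yaw corr deg -0.01736626 -2.2612827
shoulder 471 [[0.4317 0.1973]
 [0.4687 0.2286]
 [0.5174 0.2854]]
```

```bash
cat >> h.py <<'E'
from scipy.spatial.transform import Rotation as Rot
np.set_printoptions(precision=4,suppress=True)
def Rt(n,yaw): # tool z=-n, closing direction near yaw (deg)
    z=-np.array(n)/np.linalg.norm(n); y=np.array([np.cos(np.radians(yaw)),np.sin(np.radians(yaw)),0]); y-=z*(y@z); y/=np.linalg.norm(y)
    return Rot.from_matrix(np.c_[np.cross(y,z),y,z])
def togo(p,R):
    o=manip.get_obs(); q=o['tcp_rot']; C=Rot.from_quat([q[1],q[2],q[3],q[0]])
    print('t',o['t'],'pos',o['position'],'shift',(np.array(p)-o['position'])/.025,'turn',np.degrees((R*C.inv()).as_rotvec())/5,'F',o['ft_force'],'w',o['gripper_width'],'q',o['joint_positions'])
NJ=np.array([.4223,-.0155,.9063]); HM=np.array([.6005,.2175,.1405])
E
echo
```

jog_arm(
  steps=[-1,0.44,-0.5,0.2,0,0,-1,-1,0.44,-0.5,0.2,0,0,-1,-1,0.44,-0.5,0.2,0,0,-1,-1,0.44,-0.5,0.2,0,0,-1,-1,0.44,-0.5,0.2,0,0,-1,-1,0.44,-0.5,0.2,0,0,-1,-1,0.44,-0.5,0.2,0,0,-1,-1,0.44,-0.5,0.2,0,0,-1,-1,0.44,-0.5,0.2,0,0,-1,-1,0.44,-0.5,0.2,0,0,-1],
)

```text
t: 0.93
position: [0.414, 0.4769, 0.2725]
tcp_rot: [0.0, 0.622, 0.783, -0.0]
ft_force: [-0.7, -0.4, -0.2]
gripper_width: 0.0879
grip_force: 0.0
```

jog_arm(
  steps=[-1,0.44,-0.5,0,0,0,-1,-1,0.44,-0.5,0,0,0,-1,-1,0.44,-0.5,0,0,0,-1,-1,0.44,-0.5,0,0,0,-1,-1,0.44,-0.5,0,0,0,-1,-1,0.44,-0.5,0,0,0,-1,-1,0.44,-0.5,0,0,0,-1,-1,0.44,-0.5,0,0,0,-1,-1,0.44,-0.5,0,0,0,-1,-1,0.44,-0.5,0,0,0,-1],
)

```text
t: 1.77
position: [0.5239, 0.3521, 0.2722]
tcp_rot: [0.0, 0.895, 0.446, -0.0]
ft_force: [0.7, 0.2, -0.1]
gripper_width: 0.0877
grip_force: 0.0
```

jog_arm(
  steps=[-1,0.44,-0.5,0,0,0,-1,-1,0.44,-0.5,0,0,0,-1,-1,0.44,-0.5,0,0,0,-1,-1,0.44,-0.5,0,0,0,-1,-1,0.44,-0.5,0,0,0,-1,-1,0.44,-0.5,0,0,0,-1,-1,0.44,-0.5,0,0,0,-1,-1,0.44,-0.5,0,0,0,-1,-1,0.44,-0.5,0,0,0,-1,-1,0.44,-0.5,0,0,0,-1],
)

```text
t: 2.6
position: [0.6339, 0.2272, 0.2722]
tcp_rot: [0.0, 1.0, 0.026, -0.0]
ft_force: [0.3, -1.0, 0.1]
gripper_width: 0.0877
grip_force: 0.0
```

```bash
python3 -c "
from h import *
togo(HM+.1035*NJ,Rt(NJ,-92.1))"
```

```text
t 2.6 pos [0.6339 0.2272 0.2722] shift [ 0.4116 -0.4524 -1.5146] turn [-0.0366  4.9914 -1.0078] F [ 0.2998 -1.0007  0.063 ] w 0.0877094474415105 q [-0.9005  0.5081  0.6906  1.5351 -0.3361  1.221  -1.6739]
```

jog_arm(
  steps=[-1,0.08,-0.09,-0.25,0,0.83,-0.17,-1,0.08,-0.09,-0.25,0,0.83,-0.17,-1,0.07,-0.08,-0.25,-0.01,0.83,-0.17,-1,0.07,-0.08,-0.25,-0.01,0.83,-0.17,-1,0.06,-0.06,-0.25,-0.01,0.83,-0.16,-1,0.05,-0.05,-0.25,-0.01,0.84,-0.16],
)

```text
t: 3.1
position: [0.6441, 0.2165, 0.2346]
tcp_rot: [-0.004, 0.976, -0.016, -0.218]
ft_force: [-0.2, 0.9, -0.1]
gripper_width: 0.088
grip_force: 0.0
```

```bash
python3 -c "
from h import *
togo(HM-.0165*NJ,Rt(NJ,-92.1))
grab('wrist','w1'); W=cloud('w1'); J=W.reshape(-1,3); J=J[~np.isnan(J[:,0])]
n=NJ; B=J[abs(J@n-(HM@n+.0225))<.005]; B=B[(np.linalg.norm(B-HM,axis=1)<.06)]; print(len(B),np.median(B@n)-HM@n)
l=np.array([np.cos(.4363),0,-np.sin(.4363)]);l-=n*(l@n);y=np.cross(n,l)
q=np.c_[(B-HM)@l,(B-HM)@y]; print(cv2.minAreaRect(q.astype(np.float32)),np.percentile(q,[1,99],axis=0))
"
```

```text
t 3.1 pos [0.6441 0.2165 0.2346] shift [-2.0209  0.0495 -4.3638] turn [-0.0183 -0.0319 -0.0426] F [-0.1764  0.8971 -0.1048] w 0.08797698971735107 q [-0.6485  0.8049  0.6073  1.1879 -0.4866  1.7136 -1.6625]
2856 0.020717754489241347
((-0.00045972689986228943, -0.0014576828107237816), (0.02565879002213478, 0.05993879958987236), 87.66368103027344) [[-0.0296 -0.0142]
 [ 0.0289  0.0117]]
```

View pics/w1.png

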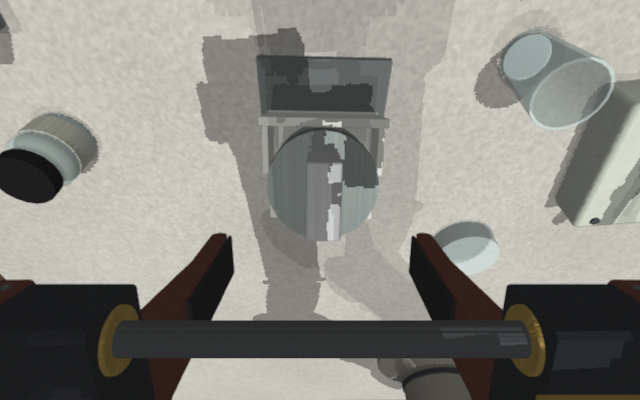

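The wrist picture shows the jar's bar at (323,185), centred between the fingers, with depth agreeing to about 1.5 mm. I'll go down along the jar's axis and grip.

jog_arm(
  steps=[-1,-0.34,0,-0.73,0,0,0,-1,-0.34,0,-0.73,0,0,0,-1,-0.34,0,-0.73,0,0,0,-1,-0.34,0,-0.73,0,0,0,-1,-0.34,0,-0.73,0,0,0,-1,-0.32,0,-0.69,0,0,0],
)

```text
t: 3.65
position: [0.5926, 0.2167, 0.1256]
tcp_rot: [-0.004, 0.976, -0.015, -0.216]
ft_force: [-0.6, 0.1, -0.0]
gripper_width: 0.0878
grip_force: 0.0
```

jog_arm(
  steps=[1,0,0,0,0,0,0,1,0,0,0,0,0,0,1,0,0,0,0,0,0,1,0,0,0,0,0,0,1,0,0,0,0,0,0,1,0,0,0,0,0,0,1,0,0,0,0,0,0,1,0,0,0,0,0,0],
  squeeze=45,
)

```text
t: 4.32
position: [0.5938, 0.2165, 0.1269]
tcp_rot: [-0.004, 0.976, -0.016, -0.216]
ft_force: [-0.6, -0.5, 0.5]
gripper_width: 0.0373
grip_force: 0.0
```

jog_arm(
  steps=[1,0,0,0,0,0,0,1,0,0,0,0,0,0,1,0,0,0,0,0,0,1,0,0,0,0,0,0,1,0,0,0,0,0,0],
)

```text
t: 4.73
position: [0.5938, 0.2167, 0.1267]
tcp_rot: [-0.004, 0.976, -0.016, -0.216]
ft_force: [0.9, 1.1, 0.9]
gripper_width: 0.0259
grip_force: 44.9
```

```bash
python3 -c "
from h import *
togo(HM-.0165*NJ,Rt(NJ,-92.1))"
```

```text
t 4.7333 pos [0.5938 0.2167 0.1267] shift [-0.0093  0.0405 -0.0473] turn [-0.021   0.0196 -0.0473] F [0.8943 1.1097 0.8952] w 0.025882017735804903 q [-0.703   0.8142  0.5805  1.4338 -0.5056  1.4713 -1.6153]
```

jog_arm(
  steps=[1,0.14,0,0.29,0,0,0,1,0.21,-0.01,0.46,0,0,0,1,0.25,-0.01,0.54,0,0,0,1,0.25,-0.01,0.54,0,0,0,1,0.25,-0.01,0.54,0,0,0,1,0.25,-0.01,0.54,0,0,0],
)

```text
t: 5.23
position: [0.6279, 0.2149, 0.2005]
tcp_rot: [-0.004, 0.976, -0.016, -0.216]
ft_force: [0.3, -0.8, -5.0]
gripper_width: 0.026
grip_force: 44.9
```

jog_arm(
  steps=[1,0,0,0.8,0,0,0,1,0,0,0.8,0,0,0,1,0,0,0.8,0,0,0,1,0,0,0.8,0,0,0,1,0,0,0.8,0,0,0],
)

```text
t: 5.65
position: [0.6275, 0.2147, 0.3008]
tcp_rot: [-0.004, 0.976, -0.016, -0.216]
ft_force: [0.5, -0.3, -5.0]
gripper_width: 0.0257
grip_force: 45.0
```

```bash
python3 -c "
from h import *
togo([.553,-.2095,.30],Rt([0,0,1],-90+4.6))"
```

```text
t 5.65 pos [0.6275 0.2147 0.3008] shift [ -2.9798 -16.9684  -0.0326] turn [ 0.1124 -4.986   1.2765] F [ 0.4734 -0.2502 -5.0151] w 0.02569021070921106 q [-0.6679  0.7316  0.6274  1.1681 -0.463   1.7954 -1.6874]
```

jog_arm(
  steps=[1,-0.15,-0.85,0,0.01,-0.5,0.13,1,-0.15,-0.85,0,0.01,-0.5,0.13,1,-0.15,-0.85,0,0.01,-0.5,0.13,1,-0.15,-0.85,0,0.01,-0.5,0.13,1,-0.15,-0.85,0,0.01,-0.5,0.13,1,-0.15,-0.85,0,0.01,-0.5,0.13,1,-0.15,-0.85,0,0.01,-0.5,0.13,1,-0.15,-0.85,0,0.01,-0.5,0.13,1,-0.15,-0.85,0,0.01,-0.5,0.13,1,-0.15,-0.85,0,0.01,-0.49,0.12],
)

```text
t: 6.48
position: [0.589, 0.0012, 0.3]
tcp_rot: [0.0, 0.999, 0.041, 0.001]
ft_force: [1.0, 0.3, -5.5]
gripper_width: 0.0257
grip_force: 45.0
```

jog_arm(
  steps=[1,-0.15,-0.85,0,0,0,0,1,-0.15,-0.85,0,0,0,0,1,-0.15,-0.85,0,0,0,0,1,-0.15,-0.85,0,0,0,0,1,-0.15,-0.85,0,0,0,0,1,-0.15,-0.85,0,0,0,0,1,-0.15,-0.85,0,0,0,0,1,-0.15,-0.85,0,0,0,0,1,-0.15,-0.85,0,0,0,0,1,-0.1,-0.8,0,0,0,0],
)

```text
t: 7.32
position: [0.5522, -0.2101, 0.3]
tcp_rot: [0.0, 0.999, 0.04, -0.001]
ft_force: [0.8, -0.3, -5.7]
gripper_width: 0.0256
grip_force: 45.0
```

```bash
python3 -c "
from h import *
togo([.553,-.2095,.30],Rt([0,0,1],-90+4.6))
for n in ['top','side']: grab(n,n+'2')
# collar from side1 vs jar now
for nm in ['side1','top1']:
  W=cloud(nm).reshape(-1,3); m=(abs(W[:,2]-.09)<.004)&(np.hypot(W[:,0]-.553,W[:,1]+.2095)<.075); p=W[m][:,:2]
  A=np.c_[2*p,np.ones(len(p))]; s=np.linalg.lstsq(A,(p**2).sum(1),rcond=None)[0]; print(nm,len(p),s[:2],np.sqrt(s[2]+s[:2]@s[:2]))
# jar handle and shoulder now
for nm in ['top2','side2']:
  W=cloud(nm).reshape(-1,3); m=(W[:,2]>.2)&(W[:,2]<.31)&(np.hypot(W[:,0]-.553,W[:,1]+.2095)<.052); s=W[m]; h,e=np.histogram(s[:,2],bins=np.arange(.2,.31,.004)); print(nm,m.sum(),h)
a=cv2.imread('pics/side2.png')[120:320,260:460]; b=cv2.imread('pics/top2.png')[140:240,350:450]
cv2.imwrite('pics/crop2.png',np.hstack([cv2.resize(a,(400,400)),cv2.resize(b,(400,400))]))
"
```

```text
t 7.3167 pos [ 0.5522 -0.2101  0.3   ] shift [0.0315 0.0247 0.001 ] turn [ 0.0016 -0.0135 -0.0029] F [ 0.7675 -0.3032 -5.6821] w 0.025631579931779128 q [-0.3503  0.34    0.7951  1.7068 -0.2572  1.2044 -0.9807]
side1 395 [ 0.5489 -0.2127] 0.05672403408994246
top1 498 [ 0.553  -0.2106] 0.05630351630785839
top2 253 [  0   0   0   0   0   0   0   1   2   4   2   4   1   5   3   4   1   1
   4   2  12   3  70 123   3   1   6]
side2 895 [  0   1   5   0   0   0  16  23  26  23  24  24  21  25  25  23  32  26
  20  32  29  92 305  32  20  27  26]
```

View pics/crop2.png

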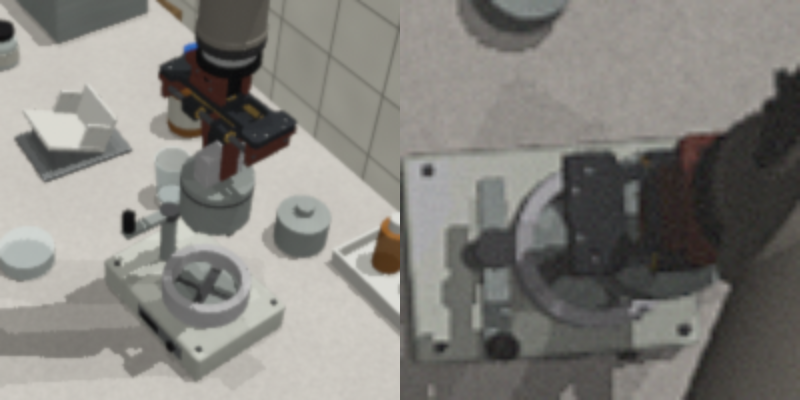

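```bash
python3 -c "
from h import *
from scipy.optimize import least_squares as LS
W=cloud('side2').reshape(-1,3)
m=(np.hypot(W[:,0]-.551,W[:,1]+.212)<.056)
def cyl(z0,z1):
  s=W[m&(W[:,2]>z0)&(W[:,2]<z1)]
  f=LS(lambda c:np.hypot(s[:,0]-c[0],s[:,1]-c[1])-.047,[.551,-.212],loss='soft_l1',f_scale=.001); return len(s),f.x,np.median(abs(f.fun))
print('jar side',cyl(.235,.26),cyl(.26,.284),cyl(.235,.284))
for nm in ['side1','side2','top1']:
  V=cloud(nm).reshape(-1,3); zc=.09 
  r=np.hypot(V[:,0]-.551,V[:,1]+.2105)
  s=V[(V[:,2]>.084)&(V[:,2]<.097)&(r<.075)]; print(nm,'ring z',np.median(s[:,2]))
  # grid search: maximise points inside annulus minus outside
  s=s[abs(s[:,2]-np.median(s[:,2]))<.003]
  best=max(((np.sum((abs(np.hypot(s[:,0]-x,s[:,1]-y)-.05625)<.0065)),-abs(x-.551)-abs(y+.21),x,y) for x in np.arange(.543,.560,.0005) for y in np.arange(-.22,-.2,.0005)))
  C=[(x,y) for x in np.arange(.543,.560,.0005) for y in np.arange(-.22,-.2,.0005) if np.sum((abs(np.hypot(s[:,0]-x,s[:,1]-y)-.05625)<.0065))>=best[0]-1]
  print(len(s),best[0],np.mean(C,0))
# top2 jar shoulder extents
V=cloud('top2').reshape(-1,3); s=V[(abs(V[:,2]-.292)<.005)&(np.hypot(V[:,0]-.553,V[:,1]+.21)<.054)]; print('top2 shoulder',len(s),s.min(0),s.max(0))
C=[(np.sum(np.hypot(s[:,0]-x,s[:,1]-y)<.0475),x,y) for x in np.arange(.54,.565,.0005) for y in np.arange(-.222,-.198,.0005)]; C=np.array(C); print(C[:,0].max(),C[C[:,0]>=C[:,0].max()-1].mean(0))
"
```

```text
jar side (242, array([ 0.5508, -0.2145]), np.float64(0.0008537824844070882)) (249, array([ 0.5508, -0.2146]), np.float64(0.0007376856683297683)) (491, array([ 0.5508, -0.2145]), np.float64(0.0008013532933515422))
side1 ring z 0.08747071560901198
441 391 [ 0.5485 -0.2135]
side2 ring z 0.08746948655781783
430 396 [ 0.549  -0.2135]
top1 ring z 0.09039234169684729
446 420 [ 0.553  -0.2105]
top2 shoulder 197 [ 0.5096 -0.2395  0.288 ] [ 0.6013 -0.1754  0.2967]
197.0 [196.8      0.5544  -0.208 ]
```

The crop shows the jar hanging upright above the collar. The side camera puts the jar about 2 mm in +x of the collar's axis, so I'll correct that and lower it.

jog_arm(
  steps=[1,-0.06,0.01,-0.4,0,0,0,1,0,0,-0.7,0,0,0,1,0,0,-0.8,0,0,0,1,0,0,-0.8,0,0,0,1,0,0,-0.8,0,0,0,1,0,0,-0.8,0,0,0,1,0,0,-0.5,0,0,0,1,0,0,0,0,0,0],
)

```text
t: 8.08
position: [0.5502, -0.2061, 0.1763]
tcp_rot: [-0.001, 0.999, 0.042, -0.003]
ft_force: [-0.3, 0.3, -5.1]
gripper_width: 0.0261
grip_force: 45.0
```

jog_arm(
  steps=[1,0,0,-0.1,0,0,0,1,0,0,-0.1,0,0,0,1,0,0,-0.1,0,0,0,1,0,0,-0.1,0,0,0,1,0,0,-0.1,0,0,0,1,0,0,0,0,0,0],
)

```text
t: 8.58
position: [0.5519, -0.2081, 0.1667]
tcp_rot: [0.0, 0.999, 0.041, -0.0]
ft_force: [-1.1, 0.3, -5.6]
gripper_width: 0.0259
grip_force: 45.0
```

jog_arm(
  steps=[1,-0.05,-0.07,0,0,0,0,1,0,0,0,0,0,0,1,0,0,0,0,0,0],
)

```text
t: 8.83
position: [0.5507, -0.2103, 0.1671]
tcp_rot: [0.0, 0.999, 0.041, 0.0]
ft_force: [-0.7, 0.3, -5.4]
gripper_width: 0.0258
grip_force: 45.0
```

jog_arm(
  steps=[1,0,0,-0.08,0,0,0,1,0,0,-0.08,0,0,0,1,0,0,-0.08,0,0,0,1,0,0,0,0,0,0,1,0,0,0,0,0,0],
)

```text
t: 9.25
position: [0.5507, -0.2101, 0.1607]
tcp_rot: [0.001, 0.999, 0.041, -0.0]
ft_force: [-0.3, -0.7, -5.5]
gripper_width: 0.0261
grip_force: 45.0
```

Inside the collar freely. Onto the plate, in small steps.

jog_arm(
  steps=[1,0,0,-0.05,0,0,0,1,0,0,-0.05,0,0,0,1,0,0,-0.05,0,0,0,1,0,0,0,0,0,0],
)

```text
t: 9.58
position: [0.5508, -0.2102, 0.157]
tcp_rot: [0.001, 0.999, 0.041, 0.0]
ft_force: [-0.8, -1.6, -5.5]
gripper_width: 0.0258
grip_force: 45.0
```

jog_arm(
  steps=[1,0,0,-0.04,0,0,0,1,0,0,-0.04,0,0,0,1,0,0,0,0,0,0],
)

```text
t: 9.83
position: [0.551, -0.2103, 0.1564]
tcp_rot: [0.0, 0.999, 0.041, 0.0]
ft_force: [-2.1, 0.6, 6.3]
gripper_width: 0.0259
grip_force: 45.0
```

The key is resting on the plate with about 12 N of pressure and the handle is square to the housing. Now I turn it counter-clockwise.

jog_arm(
  steps=[1,0,0,0,0,0,0.5,1,0,0,0,0,0,0.5,1,0,0,0,0,0,0.5,1,0,0,0,0,0,0.5,1,0,0,0,0,0,0.5,1,0,0,0,0,0,0.5,1,0,0,0,0,0,0.5,1,0,0,0,0,0,0.5,1,0,0,0,0,0,0.3,1,0,0,0,0,0,0],
)

```text
t: 10.67
position: [0.5521, -0.2106, 0.1563]
tcp_rot: [0.001, 0.974, 0.227, 0.002]
ft_force: [1.7, -2.4, 4.1]
gripper_width: 0.0258
grip_force: 45.0
```

jog_arm(
  steps=[1,0,0,0,0,0,0.3,1,0,0,0,0,0,0.2,1,0,0,0,0,0,0.2,1,0,0,0,0,0,0,1,0,0,0,0,0,0],
)

```text
t: 11.08
position: [0.55, -0.2101, 0.1543]
tcp_rot: [0.0, 0.967, 0.256, -0.001]
ft_force: [1.7, -3.8, -3.5]
gripper_width: 0.0259
grip_force: 45.0
```

jog_arm(
  steps=[1,0,0,-0.06,0,0,0.1,1,0,0,-0.06,0,0,0.1,1,0,0,0,0,0,0],
)

```text
t: 11.33
position: [0.5498, -0.2101, 0.1512]
tcp_rot: [0.0, 0.964, 0.265, -0.001]
ft_force: [0.9, -4.6, -6.0]
gripper_width: 0.0258
grip_force: 45.0
```

jog_arm(
  steps=[1,0,0,-0.06,0,0,0,1,0,0,-0.06,0,0,0,1,0,0,0,0,0,0],
)

```text
t: 11.58
position: [0.5501, -0.21, 0.1486]
tcp_rot: [0.0, 0.964, 0.265, -0.001]
ft_force: [0.3, -4.9, -5.2]
gripper_width: 0.0258
grip_force: 45.0
```

It's in the slots and going down freely; home should be at about z = 0.144.

jog_arm(
  steps=[1,0,0,-0.06,0,0,0,1,0,0,-0.06,0,0,0,1,0,0,0,0,0,0],
)

```text
t: 11.83
position: [0.5506, -0.2101, 0.1459]
tcp_rot: [0.0, 0.964, 0.265, -0.0]
ft_force: [0.0, -5.4, -5.6]
gripper_width: 0.026
grip_force: 45.0
```

jog_arm(
  steps=[1,0,0,-0.06,0,0,0,1,0,0,-0.06,0,0,0,1,0,0,0,0,0,0],
)

```text
t: 12.08
position: [0.5509, -0.2101, 0.1444]
tcp_rot: [0.0, 0.964, 0.265, 0.0]
ft_force: [-4.0, -1.5, 8.1]
gripper_width: 0.0255
grip_force: 45.0
```

jog_arm(
  steps=[0,0,0,0.04,0,0,0,0,0,0,0,0,0,0,0,0,0,0,0,0,0,0,0,0,0,0,0,0,0,0,0,0,0,0,0],
)

```text
t: 12.5
position: [0.5509, -0.2093, 0.144]
tcp_rot: [-0.0, 0.964, 0.265, 0.0]
ft_force: [0.6, -0.3, -0.7]
gripper_width: 0.0436
grip_force: 0.0
```

jog_arm(
  steps=[0,0,0,0.2,0,0,0,0,0,0,0.5,0,0,0,0,0,0,0.8,0,0,0,0,0,0,0.8,0,0,0,0,0,0,0.8,0,0,0,0,0,0,0.8,0,0,0],
)

```text
t: 13.0
position: [0.5508, -0.2102, 0.2438]
tcp_rot: [0.001, 0.964, 0.264, 0.0]
ft_force: [-0.5, -0.8, -0.2]
gripper_width: 0.0442
grip_force: 0.0
```

```bash
python3 -c "
from h import *
togo([.476,-.125,.25],Rt([0,0,1],-59.5))
grab('wrist','w3'); grab('top','top3')
for n in ['w3','top3']:
  V=cloud(n).reshape(-1,3)
  K=V[(V[:,2]>.178)&(V[:,2]<.19)&(np.hypot(V[:,0]-.476,V[:,1]+.125)<.03)]; print(n,'knob',len(K),K.mean(0),K.min(0),K.max(0))
  s=V[(np.hypot(V[:,0]-.551,V[:,1]+.21)<.047)&(V[:,2]>.12)&(V[:,2]<.19)];h,e=np.histogram(s[:,2],bins=np.arange(.12,.19,.003)); print(h,e[0])
"
```

```text
t 13.0 pos [ 0.5508 -0.2102  0.2438] shift [-2.9905  3.4077  0.2487] turn [ 0.0085  0.0141 -0.0347] F [-0.5325 -0.7732 -0.224 ] w 0.044199935038964154 q [-0.2344  0.3604  0.6395  1.7766 -0.2404  1.0821 -0.5475]
w3 knob 707 [ 0.4747 -0.1281  0.1833] [ 0.4635 -0.1376  0.1781] [ 0.4832 -0.1181  0.186 ]
[   9   86   91   35  492 6728   31   32   23   16   29   35   33   27
   30   25   35   34   39  339 2974    7    0] 0.12
top3 knob 42 [ 0.4762 -0.1254  0.184 ] [ 0.468  -0.1348  0.1797] [ 0.4845 -0.1164  0.188 ]
[ 0  0  1  6 18 59 26  0  1  2  1  1  1  0  2  2  0  1  1  2  5  2  0] 0.12
```

View pics/w3.png

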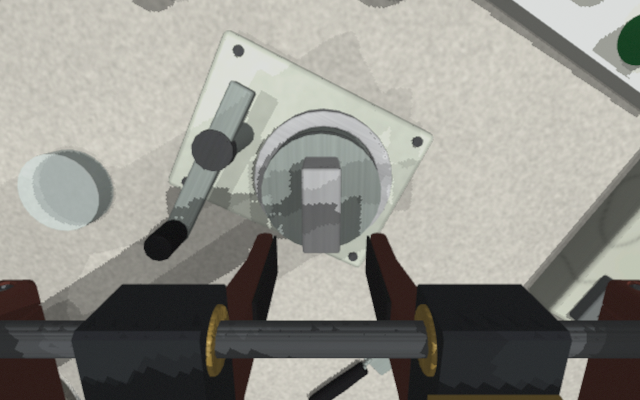

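The wrist picture shows the jar seated (shoulder measured at z ≈ 0.136, which is home) and the knob at (163,240), about (0.4745, -0.128). I'll turn the gripper so that it closes across the swing.

jog_arm(
  steps=[0,-0.1,0.11,0,0,0,1,0,-0.1,0.11,0,0,0,1,0,-0.1,0.11,0,0,0,1,0,-0.1,0.11,0,0,0,1,0,-0.1,0.11,0,0,0,1,0,-0.1,0.11,0,0,0,1,0,-0.1,0.11,0,0,0,1,0,-0.1,0.11,0,0,0,1,0,-0.1,0.11,0,0,0,1,0,-0.1,0.11,0,0,0,1],
)

```text
t: 13.93
position: [0.5253, -0.1823, 0.2416]
tcp_rot: [0.0, 0.761, 0.649, 0.0]
ft_force: [0.6, 0.1, -0.7]
gripper_width: 0.0437
grip_force: 0.0
```

jog_arm(
  steps=[0,-0.1,0.11,0,0,0,1,0,-0.1,0.11,0,0,0,1,0,-0.1,0.11,0,0,0,1,0,-0.1,0.11,0,0,0,1,0,-0.1,0.11,0,0,0,1,0,-0.1,0.11,0,0,0,1,0,-0.1,0.11,0,0,0,1,0,-0.1,0.11,0,0,0,1,0,-0.1,0.11,0,0,0,1,0,-0.1,0.11,0,0,0,1],
)

```text
t: 14.77
position: [0.5003, -0.1549, 0.2416]
tcp_rot: [-0.0, 0.415, 0.91, 0.0]
ft_force: [0.2, -0.1, 0.5]
gripper_width: 0.0442
grip_force: 0.0
```

jog_arm(
  steps=[0,-0.1,0.11,0,0,0,1,0,-0.1,0.11,0,0,0,1,0,-0.1,0.11,0,0,0,1,0,-0.1,0.11,0,0,0,1,0,-0.1,0.11,0,0,0,1,0,-0.1,0.11,0,0,0,1,0,-0.1,0.11,0,0,0,1,0,-0.1,0.11,0,0,0,1,0,-0.1,0.11,0,0,0,1,0,-0.1,0.11,0,0,0,1],
)

```text
t: 15.6
position: [0.4753, -0.1274, 0.2416]
tcp_rot: [-0.0, -0.008, 1.0, 0.0]
ft_force: [-0.2, -0.1, 0.6]
gripper_width: 0.0434
grip_force: 0.0
```

```bash
python3 -c "
from h import *
togo([.4747,-.1278,.159],Rt([0,0,1],94.6))
"
```

```text
t 15.6 pos [ 0.4753 -0.1274  0.2416] shift [-0.0247 -0.0159 -3.3056] turn [-0.0082 -0.0054  0.7343] F [-0.1815 -0.13    0.5527] w 0.04343942454069894 q [-0.0287  0.1518  0.1836  1.9698 -0.0331  1.0233  1.7572]
```

jog_arm(
  steps=[0,-0.02,-0.02,-0.6,0,0,0.4,0,0,0,-0.7,0,0,0.33,0,0,0,-0.7,0,0,0,0,0,0,-0.7,0,0,0,0,0,0,-0.55,0,0,0,0,0,0,0,0,0,0],
)

```text
t: 16.1
position: [0.4732, -0.1277, 0.158]
tcp_rot: [-0.003, -0.038, 0.999, 0.001]
ft_force: [-0.6, -0.1, 0.7]
gripper_width: 0.0441
grip_force: 0.0
```

jog_arm(
  steps=[1,0,0,0,0,0,0,1,0,0,0,0,0,0,1,0,0,0,0,0,0,1,0,0,0,0,0,0,1,0,0,0,0,0,0,1,0,0,0,0,0,0],
  squeeze=15,
)

```text
t: 16.6
position: [0.4758, -0.1279, 0.1613]
tcp_rot: [0.001, -0.038, 0.999, 0.0]
ft_force: [-0.1, -0.5, 6.2]
gripper_width: 0.0195
grip_force: 15.0
```

```bash
python3 -c "
from h import *
togo([.4747,-.1278,.159],Rt([0,0,1],94.6))
P=np.array([.5436,-.1222]); a=np.radians(184.7-np.arange(0,95,5)); X=P+.0693*np.c_[np.cos(a),np.sin(a)]; print(np.diff(X,axis=0)/.025)
"
```

```text
t 16.6 pos [ 0.4758 -0.1279  0.1613] shift [-0.044   0.0044 -0.0901] turn [-0.0086  0.0146  0.0481] F [-0.1432 -0.4938  6.2238] w 0.01952091447208148 q [-0.0087  0.2525  0.1695  2.0554 -0.058   0.8369  1.8412]
[[-0.0093  0.2416]
 [ 0.0118  0.2415]
 [ 0.0328  0.2396]
 [ 0.0536  0.2358]
 [ 0.0739  0.2302]
 [ 0.0937  0.2229]
 [ 0.1128  0.2139]
 [ 0.131   0.2033]
 [ 0.1482  0.1911]
 [ 0.1643  0.1774]
 [ 0.1791  0.1624]
 [ 0.1926  0.1462]
 [ 0.2046  0.1289]
 [ 0.2151  0.1105]
 [ 0.2239  0.0914]
 [ 0.231   0.0715]
 [ 0.2364  0.0511]
 [ 0.2399  0.0303]]
```

jog_arm(
  steps=[1,0,0,0.12,0,0,0,1,-0.01,0.24,0,0,0,-1,1,0.01,0.24,0,0,0,-1,1,0.03,0.24,0,0,0,-1,1,0.05,0.24,0,0,0,-1,1,0.07,0.23,0,0,0,-1,1,0.09,0.22,0,0,0,-1],
)

```text
t: 17.18
position: [0.4823, -0.0939, 0.1629]
tcp_rot: [0.001, 0.224, 0.975, -0.001]
ft_force: [7.3, -5.5, -13.9]
gripper_width: 0.0197
grip_force: 15.0
```

```bash
python3 -c "
from h import *
o=manip.get_obs();P=np.array([.5436,-.1222]);v=o['position'][:2]-P;print(np.degrees(np.arctan2(v[1],v[0]))%360,np.hypot(*v),o['ft_force'])
togo([.4747,-.1278,.16],Rt([0,0,1],64.6))"
```

```text
155.22420306380855 0.0675603035510599 [  7.3199  -5.482  -13.9467]
t 17.1833 pos [ 0.4823 -0.0939  0.1629] shift [-0.3023 -1.3565 -0.1156] turn [0.0191 0.0293 0.1035] F [  7.3199  -5.482  -13.9467] w 0.019676725974773695 q [-0.1435  0.2485  0.2421  2.062  -0.0776  0.8368  1.2618]
```

jog_arm(
  steps=[1,0.1,0.21,-0.06,0,0,-1,1,0.12,0.2,0,0,0,-1,1,0.14,0.19,0,0,0,-1,1,0.16,0.18,0,0,0,-1,1,0.18,0.16,0,0,0,-1,1,0.19,0.15,0,0,0,-1],
)

```text
t: 17.68
position: [0.5053, -0.0679, 0.1627]
tcp_rot: [0.003, 0.469, 0.883, -0.0]
ft_force: [4.3, -8.4, -1.8]
gripper_width: 0.0195
grip_force: 15.0
```

```bash
python3 -c "
from h import *
o=manip.get_obs();P=np.array([.5436,-.1222]);v=o['position'][:2]-P;print(np.degrees(np.arctan2(v[1],v[0]))%360,np.hypot(*v),o['ft_force'])
togo([.4747,-.1278,.16],Rt([0,0,1],34.6))"
```

```text
125.14417426772005 0.06646354133053978 [ 4.2907 -8.3597 -1.84  ]
t 17.6833 pos [ 0.5053 -0.0679  0.1627] shift [-1.2256 -2.3979 -0.1076] turn [0.0318 0.0513 0.1125] F [ 4.2907 -8.3597 -1.84  ] w 0.019467604461913222 q [-0.2629  0.2817  0.3238  2.0275 -0.1151  0.845   0.7193]
```

jog_arm(
  steps=[1,0.2,0.12,0,0,0,-1,1,0.21,0.1,0,0,0,-1,1,0.22,0.08,0,0,0,-1,1,0.23,0.06,0,0,0,-1,1,0.23,0.04,0,0,0,-1,1,0.24,0.02,0,0,0,-1,1,0,0,0,0,0,0],
)

```text
t: 18.27
position: [0.5376, -0.0566, 0.1626]
tcp_rot: [0.001, 0.682, 0.732, -0.0]
ft_force: [0.3, -3.3, 4.0]
gripper_width: 0.0197
grip_force: 15.0
```

```bash
python3 -c "
from h import *
o=manip.get_obs();P=np.array([.5436,-.1222]);v=o['position'][:2]-P;print(np.degrees(np.arctan2(v[1],v[0]))%360,np.hypot(*v),o['ft_force'])
togo([.538,-.053,.16],Rt([0,0,1],4.6))"
```

```text
95.24323542763787 0.06583302218117114 [ 0.3089 -3.2789  3.98  ]
t 18.2667 pos [ 0.5376 -0.0566  0.1626] shift [ 0.0166  0.1457 -0.1047] turn [0.0237 0.0144 0.1053] F [ 0.3089 -3.2789  3.98  ] w 0.019669805600311546 q [-0.3543  0.3426  0.4231  1.9618 -0.1786  0.8719  0.2334]
```

Almost there. I push gently in the same direction until it meets the stop.

jog_arm(
  steps=[1,0.08,0,0,0,0,-0.2,1,0.08,0,0,0,0,0,1,0,0,0,0,0,0],
)

```text
t: 18.52
position: [0.5377, -0.0567, 0.1623]
tcp_rot: [-0.002, 0.687, 0.727, -0.002]
ft_force: [-10.6, -3.7, 14.3]
gripper_width: 0.0197
grip_force: 15.0
```

jog_arm(
  steps=[1,0.08,0,0,0,0,0,1,0.04,0,0,0,0,0,1,0,0,0,0,0,0],
)

```text
t: 18.77
position: [0.5378, -0.0567, 0.1619]
tcp_rot: [-0.004, 0.687, 0.727, -0.004]
ft_force: [-19.0, -2.1, 21.2]
gripper_width: 0.0198
grip_force: 15.0
```

At the stop: 19 N and no movement. I relax, open and lift off.

jog_arm(
  steps=[1,-0.15,0,0.06,0,0,0,0,0,0,0,0,0,0,0,0,0,0,0,0,0,0,0,0,0,0,0,0,0,0,0,0,0,0,0],
)

```text
t: 19.18
position: [0.5406, -0.0544, 0.1636]
tcp_rot: [0.0, 0.686, 0.728, 0.001]
ft_force: [0.1, 0.7, 0.4]
gripper_width: 0.0419
grip_force: 0.0
```

jog_arm(
  steps=[0,0,0,0.2,0,0,0,0,0,0,0.5,0,0,0,0,0,0,0.8,0,0,0,0,0,0,0.8,0,0,0,0,0,0,0.8,0,0,0,0,-0.3,0.3,0.8,0,0,0,0,-0.4,0.8,0.4,0,0,0,0,-0.4,0.8,0,0,0,0,0,-0.4,0.8,0,0,0,0,0,-0.4,0.8,0,0,0,0],
)

```text
t: 20.02
position: [0.4923, 0.0335, 0.2717]
tcp_rot: [0.001, 0.686, 0.727, 0.001]
ft_force: [0.6, 0.7, 0.4]
gripper_width: 0.0441
grip_force: 0.0
```

```bash
python3 -c "
from h import *
grab('top','top4'); grab('side','side4')
V=cloud('top4').reshape(-1,3); K=V[(V[:,2]>.176)&(V[:,2]<.192)&(np.hypot(V[:,0]-.538,V[:,1]+.053)<.03)]; print(len(K),K.mean(0) if len(K) else '')
a=cv2.imread('pics/side4.png')[170:320,250:450]; b=cv2.imread('pics/top4.png')[150:250,340:440]
cv2.imwrite('pics/crop4.png',np.hstack([cv2.resize(a,(400,400)),cv2.resize(b,(400,400))]))
o=manip.get_obs(); print(o['t'],o['position'],o['ft_force'])"
```

```text
25 [ 0.5396 -0.0562  0.1843]
20.1167 [0.4915 0.0361 0.2713] [-0.246  -0.1582  0.8408]
```

View pics/crop4.png

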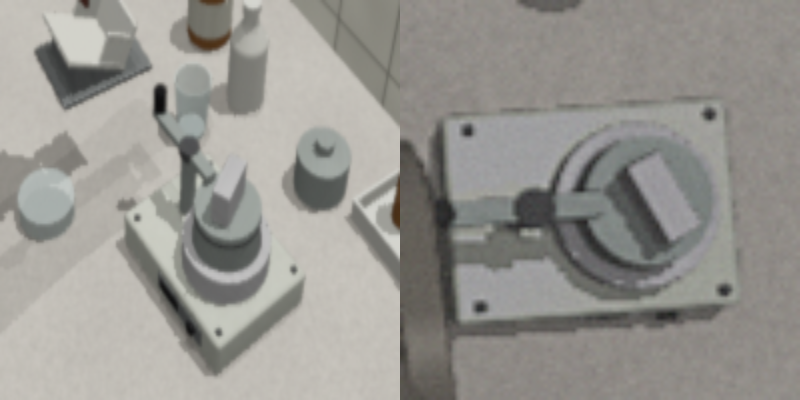

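The crop shows the jar seated in the collar, the clamp end over its rim at about (590,205), the knob at (443,210) towards the mill's +y, and the arm clear. I'm handing it in.

```bash
python3 -c "
from plant import ticket
print(ticket.close_job())"
```

```text
the job is handed in; nothing more can be done
None
```

The jar sits fully home in the mill with its key in the slots, the hold-down arm is at its stop over the rim, and the job was handed in at about 20 s with the robot touching nothing.

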